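# Line up the tart tins on the baking tray

## Robot

A 6-joint arm with a two-finger parallel gripper is mounted at the origin on the work surface. World frame = base frame: x ahead of the robot, y to its left, z up, the work surface at z = 0. Lengths are in mm, angles in rad, forces in N, time in s.
With the tool pointing down it reaches from about 350 to 875 mm from the base axis. Payload 4.2 kg.
Tool frame: the origin (TCP) lies at the very end of the fingers, on their centre line; the grasp point (between the pads) lies 19 mm behind it; z points along the fingers, y is the line along which they close (so a half turn about z gives the same grasp; the last joint's range is limited). The gripper opens to 85 mm and grips with 20 to 120 N. Pads are 22 mm wide; open, the fingers measure 114 mm over their backs; the gripper's body (76 mm by 85 mm) begins 54 mm behind the grasp point. The pads swing forward as they close: fully open they stand 13 mm farther back than shut.
Start: joints at [-0.926, 0.385, 0.008, 0, -1.194, -0.259], TCP at [235.201, -579.033, 231.312] pointing down, gripper open.
Joint ranges: [-3.14, 3.14], [-1.21, 2.06], [-1.07, 1.41], [-3.16, 2.05], [-2.99, -0.16], [-3.1, 3.1]. Speed limits (rad/s): [2.79, 2.79, 3.14, 3.14, 3.14, 3.14].

## Interface

Orientations are given as a unit quaternion [x, y, z, w].
In Python, from bench import read_state, get_image, get_calibration, job_done gives the robot as it stands.
- The arm moves only by the shell command python3 -m creep 'ROWS'. ROWS is a JSON object of lists of equal length, an entry for each row: "translation": the shift along the world's x, y, z in cm, a list of three; "delta_rot": the turn, a rotation vector about the world's x, y, z in degrees, a list of three; "hand": the finger opening in cm, from 0 to 8.54. A call has 1 to 8 rows; each row is the pose to reach, as a shift and turn from the pose commanded when the call began; what a row does not reach only later rows make up. A row lasts 1/8 s, in which the tool goes at most 62.5 mm and 10.7 degrees, less where a joint would pass 70% of its speed; a pose out of reach is approached as far as the arm can. A call with a gripper value outside its range is refused whole. The fingers move at their own pace and stop on an object; the grip force is fixed at half the most. Time passes only in rows, so rows that repeat a pose let the fingers close. It gives the time, the measured TCP pose, the force, the opening and the grip force at its end, in the units of the state.
- read_state(): the state, without advancing time (a new reading comes with each control period).
- get_image(name): name is "scene" or "top"; returns (picture, depth): 384x512x3 uint8, red, green, blue; 384x512 float32, mm along the optical axis (not along the pixel's ray), 0 where there is no reading.
- get_calibration(name): a dict with "intrinsics" (3x3 intrinsics, pixels), "xyz" and "attitude" of the camera in the world. Camera axes: x right, y down, z forward; pixel columns grow to the right and rows downward; lengths in mm; the calibration is good to about 2 mm. A picture is of the moment at which its call begins. get_calibration takes no time and is no camera call.
- job_done(): hands the job in; it is judged then, once.
The state is a dict: "clock": time; "joints": joint angles; "joint_vel": joint speeds; "joint_efforts": joint torques, N m; "position": TCP position; "ee_rot": TCP orientation; "contact_force": force on the tool from outside, world axes, zero at the start; "wrist_torque": the same for the moment, N m; "gripper_width": finger opening in mm; "grasp_force": force on a finger pad.
Only numpy, scipy, OpenCV 4.12 (cv2) and the standard library are available. Lean on these libraries where they do the work, as an engineer would, in place of code of your own. Each camera call takes 0.05 s, during which the arm holds its last target. There are 200 camera calls.

## Task

The three fluted tart tins stand scattered on the dark baking tray. Without lifting them, slide them into one straight, even row along the middle of the tray, parallel to its long sides: one tin in the centre of the tray and one to either side, with about 30 mm clear between neighbouring tins (any tin may take any place), all flat on the tray so that they bake evenly. Leave the rolling pin, the glass bowl, the apple and the stack of spare tins beside the tray where they are.

Things in the scene. Friction and masses are not known exactly. Their poses are not given: they have to be found in the camera images.
- tray: dark metal baking tray, fixed on the worktop: flat floor 300 mm (its x) by 430 mm (its y, the long side), floor 2 mm thick, flared rim 21 mm tall that leans outwards, 316 x 446 mm over all; origin at the centre of its underside, x away from the robot, y along the long side, to the robot's left
- tin_a: a round open tart tin of bright fluted metal, one of three alike standing on the tray: 104 mm across the rim, 90 mm across the foot, 22 mm tall, wall 3 mm thick and leaning outwards, inside 84 mm across at the base and 98 mm at the rim, flat base 3 mm thick, empty, about 90 g (60 to 130 g), sliding freely on the tray; origin at the centre of its underside, z up, its heading means nothing
- tin_b: a round open tart tin of bright fluted metal, one of three alike standing on the tray: 104 mm across the rim, 90 mm across the foot, 22 mm tall, wall 3 mm thick and leaning outwards, inside 84 mm across at the base and 98 mm at the rim, flat base 3 mm thick, empty, about 90 g (60 to 130 g), sliding freely on the tray; origin at the centre of its underside, z up, its heading means nothing
- tin_c: a round open tart tin of bright fluted metal, one of three alike standing on the tray: 104 mm across the rim, 90 mm across the foot, 22 mm tall, wall 3 mm thick and leaning outwards, inside 84 mm across at the base and 98 mm at the rim, flat base 3 mm thick, empty, about 90 g (60 to 130 g), sliding freely on the tray; origin at the centre of its underside, z up, its heading means nothing
- slot_left (a point): the place of the left tin of the finished row: a point on the tray's floor (2 mm above the tray's origin) on the long centre line, 134 mm to +y of the tray's centre, axes as the tray's; any tin may take it
- slot_middle (a point): the place of the middle tin of the finished row: a point on the tray's floor (2 mm above the tray's origin) at the tray's centre, axes as the tray's; any tin may take it
- slot_right (a point): the place of the right tin of the finished row: a point on the tray's floor (2 mm above the tray's origin) on the long centre line, 134 mm to -y of the tray's centre, axes as the tray's; any tin may take it
- rolling_pin: wooden rolling pin lying on the worktop to the left of the tray, pointing away from the robot, 420 mm long with its handles, barrel 60 mm thick; bystander, must stay where it is; origin at the centre of its underside
- bowl: glass bowl 140 mm across and 60 mm tall with a piece of butter in it, on the worktop to the right of the tray; bystander, must stay where it is; origin at the centre of its underside
- apple: red apple, 78 mm across and 78 mm tall with its stalk, on the worktop to the right and near side of the tray; bystander, must stay where it is; origin at the centre of its underside
- spare_tins: stack of four spare fluted tins nested in one another, 104 mm across and 46 mm tall, moving as one, on the worktop to the right of the tray; not part of the row; bystander, must stay where it is; origin at the centre of its underside
Things that resemble listed ones, but are neither listed nor needed, are in the scene too. What is shaped like the tin_c but green is not meant.

How it is judged (in metres and radians):
At the end, for the whole second after the job is handed in: one tin stands at each of the three places (left, middle, right), within 12 mm of the tray's long centre line and 15 mm of its place along it; neighbouring tins are 119 to 149 mm apart centre to centre (15 to 45 mm clear between rims); all three stand flat on the tray's floor, at rest (((x of tin_a in the frame of slot_left between -0.012 and 0.012 m and y of tin_a in the frame of slot_left between -0.015 and 0.015 m) or (x of tin_b in the frame of slot_left between -0.012 and 0.012 m and y of tin_b in the frame of slot_left between -0.015 and 0.015 m) or (x of tin_c in the frame of slot_left between -0.012 and 0.012 m and y of tin_c in the frame of slot_left between -0.015 and 0.015 m)) and ((x of tin_a in the frame of slot_middle between -0.012 and 0.012 m and y of tin_a in the frame of slot_middle between -0.015 and 0.015 m) or (x of tin_b in the frame of slot_middle between -0.012 and 0.012 m and y of tin_b in the frame of slot_middle between -0.015 and 0.015 m) or (x of tin_c in the frame of slot_middle between -0.012 and 0.012 m and y of tin_c in the frame of slot_middle between -0.015 and 0.015 m)) and ((x of tin_a in the frame of slot_right between -0.012 and 0.012 m and y of tin_a in the frame of slot_right between -0.015 and 0.015 m) or (x of tin_b in the frame of slot_right between -0.012 and 0.012 m and y of tin_b in the frame of slot_right between -0.015 and 0.015 m) or (x of tin_c in the frame of slot_right between -0.012 and 0.012 m and y of tin_c in the frame of slot_right between -0.015 and 0.015 m)) and (horizontal distance between tin_a and tin_b between 0.119 and 0.149 m or horizontal distance between tin_a and tin_b above 0.235 m) and (horizontal distance between tin_b and tin_c between 0.119 and 0.149 m or horizontal distance between tin_b and tin_c above 0.235 m) and (horizontal distance between tin_a and tin_c between 0.119 and 0.149 m or horizontal distance between tin_a and tin_c above 0.235 m) and angle between each of tin_a, tin_b, tin_c's own z axis and vertical below 0.06 rad and z of each of tin_a, tin_b, tin_c in the frame of tray below 0.006 m and linear speed of each of tin_a, tin_b, tin_c below 0.01 m/s); the robot touches nothing.
It fails at once if a tin was lifted off the tray (underside more than 15 mm above the tray's underside) (z of any of tin_a, tin_b, tin_c in the frame of tray above 0.015 m).
It fails at once if a bystander (rolling pin, bowl, apple or spare tins) was moved by more than 25 mm (distance of any of rolling_pin, bowl, apple, spare_tins from where it was at the start of the episode above 0.025 m).
It also fails if it takes over 61 s, if anything falls off the work surface, if the arm or the gripper's body presses on something with over 40 N, if the wrist force passes 120 N, or if a joint passes its speed limit or range.

## Working session

There is one attempt and no reset: what is moved stays moved. The work goes in short steps, Python scripts to look and compute and a shell command to move; the robot and the scene stay as the last step left them, time stands still between calls to the robot, and variables do not carry over. Pictures are saved under pics/ and viewed, at most 10 in all, crops included, and the job is handed in when it is done.

```bash
ls; mkdir -p pics
python3 - <<'E'
from bench import *
import cv2,numpy as np
for n in("top","scene"):
    p,d=get_image(n);cv2.imwrite(f"pics/{n}0.png",p[:,:,::-1]);np.savez(f"{n}0.npz",p=p,d=d)
    print(n,get_calibration(n))
s=read_state();print(s["clock"],s["position"],s["ee_rot"],s["gripper_width"])
E
```

```text
pics
top {'intrinsics': array([[407.02372013,   0.        , 255.71313319],
       [  0.        , 407.02372013, 193.23265214],
       [  0.        ,   0.        ,   1.        ]]), 'xyz': array([ 357.04628147,   26.37275808, 1424.96064989]), 'attitude': array([ 0.70783094, -0.70269566,  0.05751998, -0.04342369])}
scene {'intrinsics': array([[391.18268429,   0.        , 260.20656219],
       [  0.        , 391.18268429, 194.30050129],
       [  0.        ,   0.        ,   1.        ]]), 'xyz': array([1244.60436869,  596.05729665, 1165.85430579]), 'attitude': array([ 0.39140598,  0.86060893, -0.29523213, -0.13781008])}
0.1 [ 235.01082073 -578.58445368  230.33846657] [-1.91623970e-01  9.81467934e-01  9.45571137e-04 -2.32880283e-04] 85.10471682050519
```

View pics/top0.png

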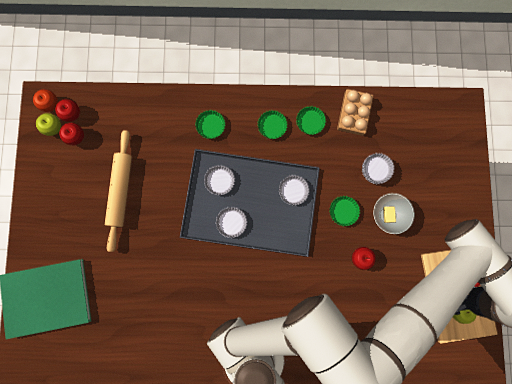

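View pics/scene0.png

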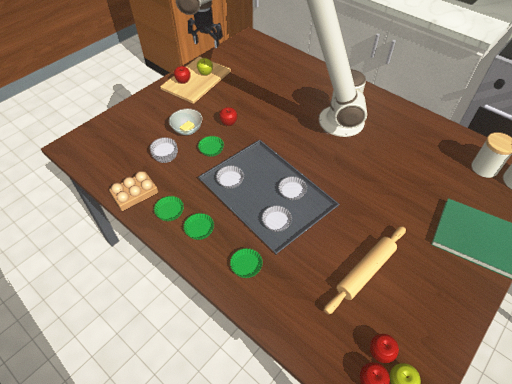

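The top view shows three bright tins on the tray at about (220,181), (232,222) and (294,190). These could be mistaken for them:
- the bright spare stack at (378,168), off the tray
- green tins at (211,124), (273,124), (311,121) and (346,211)

I choose the three bright ones on the tray. Next I measure them and check the choice in a crop.

```bash
cat > h.py <<'E'
from bench import *
import cv2,numpy as np
from scipy.spatial.transform import Rotation as R
def ray(c,uv,z):
    K=c["intrinsics"];uv=np.atleast_2d(uv).astype(float)
    d=np.c_[(uv-K[:2,2])/[K[0,0],K[1,1]],np.ones(len(uv))]@R.from_quat(c["attitude"]).as_matrix().T
    o=np.asarray(c["xyz"]);return (o+d*((z-o[2])/d[:,2])[:,None])[:,:2]
def tins(n,p,poly=None):
    h=cv2.cvtColor(p,cv2.COLOR_RGB2HSV)
    m=((h[...,2]>125)&(h[...,1]<70)).astype(np.uint8)*255
    if poly is not None:
        k=np.zeros_like(m);cv2.fillPoly(k,[poly.astype(np.int32)],255);m&=k
    m=cv2.morphologyEx(m,cv2.MORPH_CLOSE,np.ones((5,5)))
    c=get_calibration(n);o=[]
    for q in cv2.findContours(m,cv2.RETR_EXTERNAL,cv2.CHAIN_APPROX_NONE)[0]:
        if cv2.contourArea(q)<250: continue
        w=ray(c,q[:,0],24).astype(np.float32);e,r=cv2.minEnclosingCircle(w);f=cv2.fitEllipse(w)
        o.append((np.array(f[0]),f[1],np.array(e),r,cv2.minEnclosingCircle(q)[0]))
    return o
E
python3 - <<'E'
from h import *
for n in("top","scene"):
    p=np.load(n+"0.npz")["p"];h=cv2.cvtColor(p,cv2.COLOR_RGB2HSV);c=get_calibration(n)
    seed=(255,215) if n=="top" else (262,195)
    print(n,h[seed[1],seed[0]])
    h2=h.astype(int); m=((h2[...,2]<115)&(h2[...,0]>90)&(h2[...,0]<140)&(h2[...,1]>15)).astype(np.uint8)
    m=cv2.morphologyEx(m,cv2.MORPH_CLOSE,np.ones((3,3)))
    _,l,_,_=cv2.connectedComponentsWithStats(m);q=max(cv2.findContours((l==l[seed[1],seed[0]]).astype(np.uint8),0,1)[0],key=cv2.contourArea)
    hu=cv2.convexHull(q)
    w=ray(c,hu[:,0],21).astype(np.float32);r=cv2.minAreaRect(w);print("tray",r)
    np.save(n+"_poly.npy",hu[:,0])
    for t in tins(n,p,hu[:,0]): print([np.round(x,1) for x in t])
    if n=="top":
        b=p.copy();cv2.polylines(b,[hu],1,(255,0,0),1)
        cv2.imwrite("pics/crop.png",cv2.resize(b[140:265,170:420],None,fx=3,fy=3)[:,:,::-1])
    d=np.load(n+"0.npz")["d"]
p=np.load("top0.npz")["p"];c=get_calibration("top")
for nm,uv,z in(("spare",(378,168),46),("bowl",(394,214),60),("apple",(364,258),50),("green",(346,211),22)): print(nm,ray(c,uv,z))
E
```

```text
top [115  19  80]
tray ((529.8108520507812, 17.753448486328125), (442.72845458984375, 312.6589660644531), 81.93113708496094)
[array([458.1,  82.7]), array([ 99.9, 100.6]), array([458. ,  84.7]), np.float64(53.6), array([230.6, 222. ])]
[array([ 572.6, -133.2]), array([ 99.9, 100.4]), array([ 572.6, -131.6]), np.float64(53.0), array([293. , 189.7])]
[array([605.2, 128.3]), array([101.6, 103.3]), array([605.3, 128.5]), np.float64(53.8), array([218.7, 180. ])]
scene [103  18  98]
tray ((533.00634765625, 19.5758056640625), (437.4521179199219, 311.9930419921875), 82.0877914428711)
[array([606.8, 127.4]), array([101. , 106.2]), array([607.5, 127.8]), np.float64(56.0), array([276.5, 217.5])]
[array([459.7,  84.8]), array([101.5, 108.6]), array([457.3,  89.2]), np.float64(57.7), array([292.5, 187.5])]
[array([ 573.1, -136.5]), array([ 99. , 127.8]), array([ 567.8, -140.1]), np.float64(69.5), array([228.7, 173.3])]
spare [[ 647.88158009 -425.23749086]]
bowl [[ 486.56314429 -469.29163024]]
apple [[ 338.61840458 -365.19504233]]
green [[ 499.3399841  -315.43806034]]
```

View pics/crop.png

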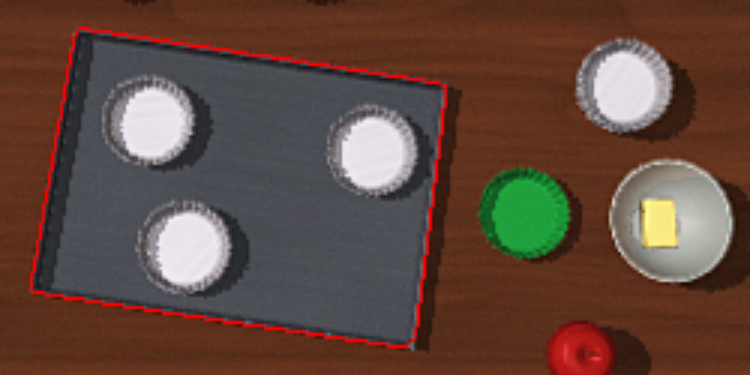

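The crop confirms three bright tins inside the tray outline. The spare stack and the green tins are outside it.

Each tin will be dragged from the inside with shut fingers, which is stable because the finger pulls the leading wall:
- C to right
- B to left
- A to middle

I start with C: rotate the hand by -41° and move above it.

```bash
python3 -m creep '{"translation":[[4,5.5,0],[8.5,11,0],[12.5,16.5,0],[17,22.5,0],[21,28,0],[25.5,33.5,0],[29.5,39,0],[33.8,44.6,0]],"delta_rot":[[0,0,-6],[0,0,-12],[0,0,-18],[0,0,-24],[0,0,-30],[0,0,-36],[0,0,-41],[0,0,-41]],"hand":[0,0,0,0,0,0,0,0]}'
python3 -m creep '{"translation":[[0,0,0],[0,0,-3],[0,0,-6],[0,0,-9],[0,0,-12],[0,0,-15],[0,0,-17],[0,0,-17]],"delta_rot":[[0,0,0],[0,0,0],[0,0,0],[0,0,0],[0,0,0],[0,0,0],[0,0,0],[0,0,0]],"hand":[0,0,0,0,0,0,0,0]}'
```

```text
clock: 1.1
position: [537.8, -178.6, 231.1]
ee_rot: [0.164, 0.986, -0.0, -0.0]
contact_force: [0.1, -0.3, 0.0]
gripper_width: 0.0
grasp_force: 0.0
clock: 2.1
position: [535.1, -181.0, 59.6]
ee_rot: [0.165, 0.986, -0.0, -0.002]
contact_force: [-0.8, -0.6, 0.2]
gripper_width: 0.2
grasp_force: 0.0
```

```bash
python3 -m creep '{"translation":[[1.9,2.4,0],[3.8,4.9,0],[3.8,4.9,0],[3.8,4.9,0]],"delta_rot":[[0,0,0],[0,0,0],[0,0,0],[0,0,0]],"hand":[0,0,0,0]}'; python3 -c "
from bench import *
s=read_state();print(s['position'],s['joint_vel'])"
```

```text
clock: 2.6
position: [574.8, -131.9, 62.0]
ee_rot: [0.164, 0.986, 0.0, 0.0]
contact_force: [-0.4, 0.6, 0.1]
gripper_width: -0.0
grasp_force: 0.0
[ 574.8383409  -131.89337602   61.95908912] [-0.01063962 -0.00106511 -0.01258144 -0.00179371  0.00255276 -0.00160512]
```

```bash
python3 -m creep '{"translation":[[0,0,-2],[0,0,-4],[0,0,-5],[0,0,-5]],"delta_rot":[[0,0,0],[0,0,0],[0,0,0],[0,0,0]],"hand":[0,0,0,0]}'
python3 -m creep '{"translation":[[-1.2,0.35,0],[-2.3,0.65,0],[-3.3,0.95,0],[-4.3,1.2,0],[-5.3,1.5,0],[-6.3,1.8,0],[-7.2,2.05,0],[-7.2,2.05,0]],"delta_rot":[[0,0,0],[0,0,0],[0,0,0],[0,0,0],[0,0,0],[0,0,0],[0,0,0],[0,0,0]],"hand":[0,0,0,0,0,0,0,0]}'
python3 - <<'E'
from h import *
p,d=get_image("scene");cv2.imwrite("pics/s1.png",p[:,:,::-1])
p,d=get_image("top");cv2.imwrite("pics/t1.png",p[:,:,::-1])
for t in tins("top",p,np.load("top_poly.npy")): print([np.round(x,1) for x in t])
print(read_state()["position"])
E
```

```text
clock: 3.1
position: [574.4, -132.1, 11.0]
ee_rot: [0.164, 0.986, -0.0, -0.001]
contact_force: [0.4, -0.3, 0.4]
gripper_width: -0.3
grasp_force: 0.0
clock: 4.1
position: [502.2, -110.8, 11.4]
ee_rot: [0.164, 0.986, -0.0, -0.0]
contact_force: [-0.1, -0.7, -0.8]
gripper_width: 0.1
grasp_force: 0.0
[array([516.6,  36.8]), array([252.6, 303.2]), array([537.4,  32. ]), np.float64(171.5), array([246.2, 200. ])]
[ 502.39782948 -110.99450355   11.05981033]
```

View pics/s1.png

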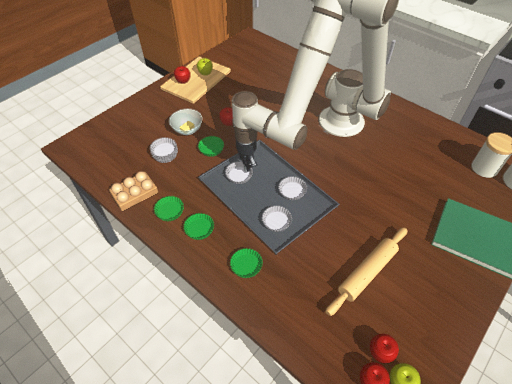

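The scene view shows the fingers inside tin C, which has moved from about (230,177) to (238,172) and is still flat. I finish this drag, move back to the tin's centre, lift and go to B.

```bash
python3 -m creep '{"translation":[[-0.7,0.2,0],[-1.4,0.4,0],[-2,0.55,0],[-2,0.55,0],[0,0,0],[1,-0.3,0],[1,-0.3,3],[1,-0.3,6]],"delta_rot":[[0,0,0],[0,0,0],[0,0,0],[0,0,0],[0,0,0],[0,0,0],[0,0,0],[0,0,0]],"hand":[0,0,0,0,0,0,0,0]}'
python3 -c "
from bench import *
s=read_state();print(s['position'],s['joint_vel'])"
```

```text
clock: 5.2
position: [512.6, -114.2, 71.4]
ee_rot: [0.164, 0.986, -0.0, -0.001]
contact_force: [0.8, -0.1, 0.7]
gripper_width: -0.1
grasp_force: 0.0
[ 512.56469789 -114.15892669   71.38933378] [ 9.34004317e-04 -3.73121532e-01  2.22452831e-01  1.80300943e-03
 -5.78939309e-01  3.74192437e-04]
```

```bash
python3 -m creep '{"translation":[[1.8,4.8,0],[3.7,9.7,0],[5.6,14.6,0],[7.5,19.5,0],[9.2,24.2,0],[9.2,24.2,0],[9.2,24.2,0]],"delta_rot":[[0,0,0],[0,0,0],[0,0,0],[0,0,0],[0,0,0],[0,0,0],[0,0,0]],"hand":[0,0,0,0,0,0,0]}'
python3 - <<'E'
from h import *
for n in("scene","top"):
    p,d=get_image(n)
    for t in tins(n,p,np.load(n+"_poly.npy")): print(n,[np.round(x,1) for x in t])
print(read_state()["position"])
E
```

```text
clock: 6.08
position: [604.2, 127.6, 70.7]
ee_rot: [0.164, 0.986, -0.0, -0.001]
contact_force: [-0.2, -0.3, 0.1]
gripper_width: 0.4
grasp_force: 0.0
scene [array([545.8, 115.1]), array([ 97.2, 274.4]), array([529.2, 112.4]), np.float64(133.2), array([285.5, 203.2])]
scene [array([ 518.4, -111.7]), array([76.4, 97.3]), array([ 516.8, -110.7]), np.float64(53.5), array([243.6, 170.2])]
scene [array([392.3, -46.2]), array([ 62. , 130.9]), array([380.1, -49.7]), np.float64(67.7), array([279.5, 157.6])]
top [array([458. ,  82.1]), array([97. , 98.3]), array([458.3,  84.7]), np.float64(53.1), array([230.6, 222. ])]
top [array([ 510.9, -113.7]), array([77. , 78.4]), array([ 510.3, -112.3]), np.float64(41.5), array([287.6, 207.5])]
[604.33619795 126.74998311  71.06362893]
```

C now stands at about (511,-114), against a target of (511,-115). B is next.

```bash
python3 -m creep '{"translation":[[0,0,-3],[0,0,-5],[0,0,-6],[0,0,-6],[-1,0.4,-6],[-2,0.8,-6],[-3,1.2,-6],[-4,1.6,-6]],"delta_rot":[[0,0,0],[0,0,0],[0,0,0],[0,0,0],[0,0,0],[0,0,0],[0,0,0],[0,0,0]],"hand":[0,0,0,0,0,0,0,0]}'
python3 -m creep '{"translation":[[-1,0.4,0],[-2,0.8,0],[-3,1.2,0],[-3.8,1.55,0],[-4.4,1.8,0],[-4.4,1.8,0],[-1.7,0.7,0],[-1.7,0.7,4]],"delta_rot":[[0,0,0],[0,0,0],[0,0,0],[0,0,0],[0,0,0],[0,0,0],[0,0,0],[0,0,0]],"hand":[0,0,0,0,0,0,0,0]}'
```

```text
clock: 7.18
position: [564.6, 144.5, 11.8]
ee_rot: [0.164, 0.986, 0.0, 0.001]
contact_force: [0.4, 0.0, 0.3]
gripper_width: -0.0
grasp_force: 0.5
clock: 8.18
position: [546.1, 149.0, 47.6]
ee_rot: [0.165, 0.986, -0.003, -0.004]
contact_force: [0.2, -0.5, 0.9]
gripper_width: 0.1
grasp_force: 0.0
```

```bash
python3 -m creep '{"translation":[[0,0,3],[-2,-1.5,3],[-5,-3.8,3],[-8,-6,3],[-8.9,-6.7,3],[-8.9,-6.7,3],[-8.9,-6.7,3]],"delta_rot":[[0,0,-6],[0,0,-12],[0,0,-18],[0,0,-23.5],[0,0,-23.5],[0,0,-23.5],[0,0,-23.5]],"hand":[0,0,0,0,0,0,0]}'
python3 - <<'E'
from h import *
for n in("scene","top"):
    p,d=get_image(n);cv2.imwrite("pics/%s2.png"%n,p[:,:,::-1])
    for t in tins(n,p,np.load(n+"_poly.npy")): print(n,[np.round(x,1) for x in t])
print(read_state()["position"])
E
```

```text
clock: 9.05
position: [460.1, 84.7, 81.3]
ee_rot: [0.361, 0.932, 0.0, 0.0]
contact_force: [-0.4, 0.3, 0.4]
gripper_width: -0.3
grasp_force: 0.0
scene [array([504. , 117.2]), array([103.1, 252.7]), array([490.2, 114.1]), np.float64(129.8), array([293.5, 197.5])]
scene [array([ 517.1, -114.4]), array([ 97.7, 110.1]), array([ 519.8, -116.2]), np.float64(57.4), array([243.5, 169.5])]
top [array([ 512.7, -117.3]), array([ 96. , 101.4]), array([ 511.4, -115.5]), np.float64(53.4), array([288.7, 207. ])]
top [array([488. , 151.1]), array([183.3, 220.6]), array([482.9, 159.9]), np.float64(121.7), array([208.5, 215.1])]
[459.94694269  84.62374671  81.16789803]
```

View pics/scene2.png

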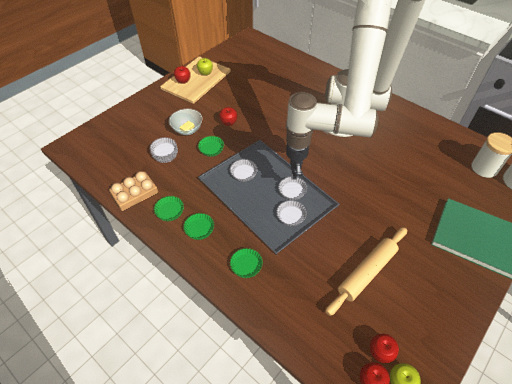

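The scene view shows C at (243,170) and B at (291,212), both flat in place, with the fingers above A at (292,187). I descend and drag A to the middle.

```bash
python3 -m creep '{"translation":[[0,0,-3],[0,0,-6],[0,0,-7],[0,0,-7],[0.7,-0.65,-7],[1.4,-1.3,-7],[2.1,-1.95,-7],[2.8,-2.6,-7]],"delta_rot":[[0,0,0],[0,0,0],[0,0,0],[0,0,0],[0,0,0],[0,0,0],[0,0,0],[0,0,0]],"hand":[0,0,0,0,0,0,0,0]}'
python3 -m creep '{"translation":[[0.9,-0.8,0],[1.8,-1.65,0],[2.7,-2.5,0],[3.6,-3.3,0],[4.5,-4.1,0],[5.4,-4.95,0],[6,-5.5,0],[6.5,-6,0]],"delta_rot":[[0,0,0],[0,0,0],[0,0,0],[0,0,0],[0,0,0],[0,0,0],[0,0,0],[0,0,0]],"hand":[0,0,0,0,0,0,0,0]}'
python3 -m creep '{"translation":[[0,0,0],[-1,0.9,0],[-2.2,2,0],[-2.2,2,4],[-2.2,2,9],[-5,2,14],[-10,2,18],[-15,2,20]],"delta_rot":[[0,0,0],[0,0,0],[0,0,0],[0,0,0],[0,0,0],[0,0,0],[0,0,0],[0,0,0]],"hand":[0,0,0,0,0,0,0,0]}'
python3 -m creep '{"translation":[[0,-6,0],[0,-12,0],[0,-18,0],[0,-24,0],[0,-30,0],[0,-30,0]],"delta_rot":[[0,0,0],[0,0,0],[0,0,0],[0,0,0],[0,0,0],[0,0,0]],"hand":[0,0,0,0,0,0]}'
python3 - <<'E'
from h import *
for n in("scene","top"):
    p,d=get_image(n);cv2.imwrite("pics/%s3.png"%n,p[:,:,::-1])
    for t in tins(n,p,np.load(n+"_poly.npy")): print(n,[np.round(x,1) for x in t])
print(read_state()["position"])
E
```

```text
clock: 10.15
position: [487.7, 57.4, 11.6]
ee_rot: [0.362, 0.932, 0.0, 0.0]
contact_force: [-1.4, 1.7, 1.5]
gripper_width: 0.2
grasp_force: 1.1
clock: 11.15
position: [552.4, -2.4, 11.2]
ee_rot: [0.362, 0.932, -0.0, -0.0]
contact_force: [-2.7, 1.8, 2.7]
gripper_width: 0.0
grasp_force: 1.8
clock: 12.15
position: [400.7, 18.6, 212.8]
ee_rot: [0.361, 0.932, 0.001, 0.001]
contact_force: [-0.5, 0.5, 0.6]
gripper_width: -0.1
grasp_force: 0.0
clock: 12.9
position: [401.1, -284.2, 210.3]
ee_rot: [0.364, 0.931, -0.0, -0.001]
contact_force: [0.8, 0.2, -0.5]
gripper_width: -0.2
grasp_force: 0.0
scene [array([553.4, 151.8]), array([102.9, 107.4]), array([554.9, 149.3]), np.float64(56.6), array([291.4, 211.5])]
scene [array([526.7,  23.2]), array([102.1, 107.9]), array([526.2,  24.5]), np.float64(56.3), array([268.6, 188.7])]
scene [array([ 515.2, -114.5]), array([101.5, 110. ]), array([ 515.9, -112.5]), np.float64(57.8), array([243.5, 169.5])]
top [array([ 469.6, -145.2]), array([136. , 218.1]), array([ 460.4, -152.1]), np.float64(114.6), array([298.8, 222.3])]
top [array([524.2,  20.4]), array([95. , 99.2]), array([524.4,  22.5]), np.float64(52.7), array([248.9, 203. ])]
top [array([553.1, 150.4]), array([ 94.8, 100.2]), array([552.5, 153.2]), np.float64(52.8), array([211.2, 194.6])]
[ 401.24787507 -281.49555989  210.57227692]
```

View pics/top3.png

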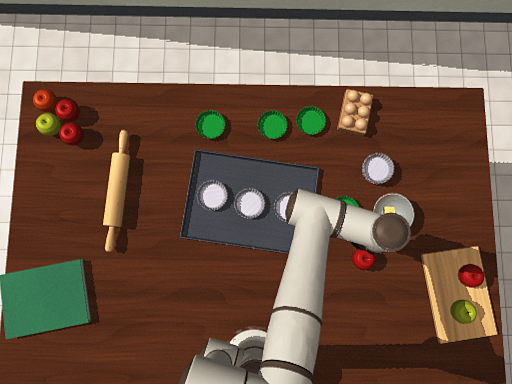

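The top view shows the tins in a row: left (213,195), middle (249,204), right (about 287,207, partly hidden by the arm). The bystanders have not moved. The middle tin is about 6 mm near-side of the centre line, so I nudge it.

```bash
python3 -m creep '{"translation":[[2,5,0],[4,10,0],[6,15,0],[8.2,20,0],[10.4,25.5,0],[12.4,30.4,0],[12.4,30.4,-5],[12.4,30.4,-10]],"delta_rot":[[0,0,0],[0,0,0],[0,0,0],[0,0,0],[0,0,0],[0,0,0],[0,0,0],[0,0,0]],"hand":[0,0,0,0,0,0,0,0]}'
python3 -m creep '{"translation":[[0,0,-2],[0,0,-4],[0,0,-4],[0,0,-4]],"delta_rot":[[0,0,0],[0,0,0],[0,0,0],[0,0,0]],"hand":[0,0,0,0]}'
```

```text
clock: 14.0
position: [525.4, 25.2, 110.9]
ee_rot: [0.359, 0.933, 0.001, 0.001]
contact_force: [-0.5, -0.3, -0.3]
gripper_width: 0.3
grasp_force: 0.0
clock: 14.5
position: [526.2, 23.2, 72.3]
ee_rot: [0.361, 0.933, 0.0, 0.001]
contact_force: [1.0, -0.5, 0.2]
gripper_width: -0.2
grasp_force: 0.0
```

```bash
python3 -m creep '{"translation":[[0,0,-3],[0,0,-6],[0,0,-6],[1.2,-1,-6],[2.2,-1.9,-6],[2.8,-2.4,-6],[3.3,-2.8,-6],[3.3,-2.8,-6]],"delta_rot":[[0,0,0],[0,0,0],[0,0,0],[0,0,0],[0,0,0],[0,0,0],[0,0,0],[0,0,0]],"hand":[0,0,0,0,0,0,0,0]}'
python3 -m creep '{"translation":[[-1,0.8,0],[-2.7,2.4,0],[-2.7,2.4,4],[-2.7,2.4,9],[-5,0,14],[-10,-4,18],[-15,-10,20],[-15,-15,20]],"delta_rot":[[0,0,0],[0,0,0],[0,0,0],[0,0,0],[0,0,0],[0,0,0],[0,0,0],[0,0,0]],"hand":[0,0,0,0,0,0,0,0]}'
python3 -m creep '{"translation":[[0,-6,0],[0,-12,0],[0,-18,0],[-4,-23,0],[-8,-28,0],[-12,-33,0],[-12,-36,0],[-12,-36,0]],"delta_rot":[[0,0,0],[0,0,0],[0,0,0],[0,0,0],[0,0,0],[0,0,0],[0,0,0],[0,0,0]],"hand":[0,0,0,0,0,0,0,0]}'
python3 - <<'E'
from h import *
T={"scene":(533,19.6),"top":(529.8,17.8)};M=np.array([[.990,-.140],[.140,.990]])
for n in("scene","top"):
    p,d=get_image(n);cv2.imwrite("pics/%s4.png"%n,p[:,:,::-1])
    for t in tins(n,p,np.load(n+"_poly.npy")): print(n,np.round(M@(t[0]-T[n]),1),np.round(M@(t[2]-T[n]),1),t[3])
print(read_state()["position"])
E
```

```text
clock: 15.5
position: [559.5, -6.3, 11.7]
ee_rot: [0.362, 0.932, 0.0, 0.0]
contact_force: [-1.0, 1.7, 4.1]
gripper_width: 0.2
grasp_force: 1.9
clock: 16.5
position: [410.1, -144.1, 211.0]
ee_rot: [0.36, 0.933, 0.001, 0.001]
contact_force: [2.2, -1.0, -0.4]
gripper_width: 0.0
grasp_force: 0.0
clock: 17.5
position: [291.4, -504.8, 208.6]
ee_rot: [0.363, 0.932, 0.0, -0.001]
contact_force: [-0.7, 0.6, -0.2]
gripper_width: 0.2
grasp_force: 0.0
scene [  1.7 134.2] [  1.3 135.4] 55.440120697021484
scene [-1.3 -1.1] [ 1.8 -3. ] 57.74291229248047
scene [   1.1 -134.8] [   0.4 -132.8] 58.327003479003906
top [   0.8 -136.1] [   0.5 -134.6] 53.408695220947266
top [-1.8 -0.3] [-0.   0.7] 52.8922119140625
top [  4.  134.8] [  3.6 137.2] 52.75529479980469
[ 292.06623859 -503.01147791  208.96995134]
```

View pics/top4.png

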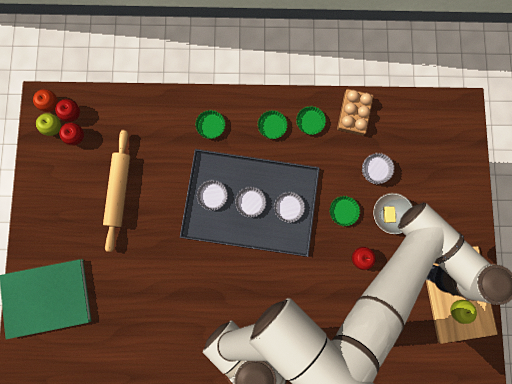

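The top view shows an even row at (212,195), (251,203) and (289,208). All three tins are within about 4 mm of their places and the robot is clear, so I hand in the job.

```bash
python3 -c "
from bench import *
print(job_done())"
```

```text
the job is handed in; nothing more can be done
None
```

The three tins stand in one even row along the tray's centre line, each within about 4 mm of its place by both cameras. The bystanders look unmoved, and the job was handed in at about 18 s; no verdict was shown.

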